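# Reset the two-key interlock on the mirror console

### The job

On the cream console, push the sliding aluminium hood with a fingertip towards the end where the screw stands, all the way to its stop, so that the two round keys under it are uncovered. Then press those two keys down together, one fingertip on each, hold both fully down for three seconds without letting either up, and let both up together and move clear. Leave the hood open, do not grasp or lift anything, and leave the stop box's single key, the screw standing on the console, the jar and the screwdriver alone.

Things in the scene. Friction and masses are not known exactly. Their poses are not given: they have to be found in the camera images.
- console: Fixed cream instrument case, 160 mm in its own x, 320 mm in its own y, flat deck 60 mm above the table; origin under its centre on the table. It stands level, turned by yaw up to 0.5 rad. Two 10 mm high, 8 mm wide steel rails run along its y at x = -55 and +55 mm, from y = -112 to +112 mm.
- hood (a joint): Sliding aluminium hood that covers the two keys: 122 mm in console x, 100 mm in console y, its flat top 56 mm above the deck. Value in m: 0 shut (centred at console y = -50 mm), slides along console +y to its stop at 0.105 (fully open, keys clear by about 40 mm). It starts shut or nearly so (0 to 0.03), slides with about 2 N of friction and stays where left.
- hood_push (a point): Middle of the hood's flat end face that looks to console -y, 42 mm above the deck; the face is 122 mm wide and runs from 28 to 56 mm above the deck. Push it along console +y. The deck is free for 60 mm in front of it (at hood 0; more as it opens).
- pair_mid (a point): Fixed point midway between the two keys, at the height of their unpressed tops (24 mm above the deck, 84 mm above the table); axes as the console's. The keys lie 28 mm either side of it along console x.
- key_near_top (a point): Centre of the top of the key at console x = -28 mm (nearer the robot); a round black push key 24 mm in diameter that moves straight down, in a fixed steel collar 40 mm in diameter and 12 mm high; the unpressed top stands 24 mm above the deck.
- key_far_top (a point): The same for the key at console x = +28 mm; the two are 56 mm apart, centre to centre.
- key_near (a joint): Travel of the near key in m: 0 up, 0.008 fully down. Sprung: it starts to move at about 1.2 N and is fully down at 4 N (8 N for both together), and springs back up when let go.
- key_far (a joint): Travel of the far key, the same.
- stop_box: Fixed cream box 70 x 70 x 45 mm with one larger black key (32 mm in diameter, top 67 mm above the table), on the table beyond the console's -y end; origin under its centre. To be left alone.
- stop_key (a joint): Travel of the stop box's key in m: 0 up, 0.006 down. Not to be pressed.
- screw_mid (a point): Centre of a loose steel screw with a white tip, 58 mm tall and 22 mm in diameter, standing on its head on the console deck near the +y end, away from the hood's whole path. To be left alone.
- jar_mid (a point): Centre of a loose closed glass jar 75 mm tall and 56 mm in diameter, standing on the table beyond the console's +y end. To be left alone.
- driver: Loose screwdriver 170 mm long lying on the table beyond the console's far (+x) side; origin under the middle of its length; lies roughly along console y. To be left alone.

How it is judged:
On the way, in this order (a step that is already met when the one before it is completed fails the run):
1. the hood is pushed to its stop (within 10 mm) (value of joint hood above 0.095 m and value of joint each of key_near, key_far below 0.002 m), for 0.1 s.
2. both keys are held down together by the fingers (each at least 6 of 8 mm) for the hold time, 2.7 s without a break (value of joint each of key_near, key_far above 0.006 m and contact force between the fingers and key_near above 0.5 N and contact force between the fingers and key_far above 0.5 N), for 2.7 s.
At the end, for the whole second after the job is handed in: The hood is open to within 10 mm of its stop, both keys are back up (within 1.5 mm) after having been held down together, the stop box's key is up, and screw, jar and screwdriver are within 20 mm of where they stood, screw and jar upright (value of joint hood above 0.095 m and value of joint each of key_near, key_far, stop_key below 0.0015 m and angle between each of screw_mid, jar_mid's own z axis and vertical below 0.15 rad and distance of each of screw_mid, jar_mid, driver from where it was at the start of the episode below 0.02 m); the robot touches nothing.
It fails at once if one key pressed down (over 6 mm) while the other is up (under 1.5 mm) ((value of joint key_near above 0.006 m and value of joint key_far below 0.0015 m) or (value of joint key_far above 0.006 m and value of joint key_near below 0.0015 m)).
It fails at once if the stop box's key pressed (value of joint stop_key above 0.003 m).
It fails at once if screw, jar or screwdriver lifted, carried or knocked (moved over 20 mm) (distance of any of screw_mid, jar_mid, driver from where it was at the start of the episode above 0.02 m).
It also fails if it takes over 48 s, if anything falls off the work surface, if the arm or the gripper's body presses on something with over 40 N, if the wrist force passes 120 N, or if a joint passes its speed limit or range.

### The arm

A 7-joint arm with a two-finger parallel gripper is mounted at the origin on the work surface. World frame = base frame: x ahead of the robot, y to its left, z up, the work surface at z = 0. Lengths are in m, angles in rad, forces in N, time in s.
With the tool pointing down it reaches from about 0.4 to 0.85 m from the base axis. Payload 10.4 kg.
Tool frame: the origin (TCP) lies midway between the tips of the shut fingers; the grasp point (between the pads) lies 19 mm behind it; z points along the fingers, y is the line along which they close (so a half turn about z gives the same grasp; the last joint's range is limited). The gripper opens to 85 mm and grips with 20 to 120 N. Pads are 22 mm wide; open, the fingers measure 114 mm over their backs; the gripper's body (76 mm by 85 mm) begins 54 mm behind the grasp point. The pads swing forward as they close: fully open they stand 13 mm farther back than shut.
Start: joints at [1.105, 0.332, -0.065, 1.46, 0.022, 1.35, -0.088], TCP at [0.268, -0.565, 0.231] pointing down, gripper open.
Joint ranges: [-2.6, 2.6], [-0.5, 2.12], [-1.47, 1.34], [0.16, 2.42], [-1.27, 4.41], [0.06, 2.06], [-2.6, 2.6]. Speed limits (rad/s): [2.22, 2.22, 2.79, 2.79, 3.14, 3.14, 3.14].

### API

Orientations are given as a unit quaternion [x, y, z, w].
In Python, from workcell import monitor, eyes, manip gives the robot as it stands.
- The arm moves only by the tool send_rows, never from a script. Its arguments are lists of equal length, an entry for each row: "offset": the shift along the tool's x, y, z in mm, a list of three; "roll": the turn about the tool's z in rad. In form: {"offset": [[tx, ty, tz], ...], "roll": [roll, ...]}. A call has exactly 5 rows; each row is the pose to reach, as a shift and turn from the pose commanded when the call began, along the tool's axes at that moment; what a row does not reach only later rows make up. A row lasts 1/12 s, in which the tool goes at most 41.7 mm and 7.16 degrees, less where a joint would pass 70% of its speed; a pose out of reach is approached as far as the arm can. A call with a gripper value outside its range is refused whole. "jaw" is the opening, from 0 (shut) to 1 (fully open), set as the call begins (left out, the last holds). The fingers move at their own pace and stop on an object; "newtons" is the grip in N (left out, the last holds). Time passes only in rows, so rows that repeat a pose let the fingers close, or fill a call up. It gives the time, the measured TCP pose, the force and the opening at its end, in the units of the state.
- monitor.get_obs(): the state, without advancing time (a new reading comes with each control period).
- eyes.camera(name): name is "side" or "top"; returns (picture, depth): 480x640x3 uint8, blue, green, red; 480x640 float32, m along the optical axis (not along the pixel's ray), 0 where there is no reading.
- eyes.camera_params(name): a dict with "fovy" (degrees; the focal length in pixels is half the picture's height over the tangent of half this angle, whatever the lens; pixels are square), "cx", "cy" (the principal point, pixels), "R" (3x3) and "t" (3): a world point X has camera coordinates R X + t. Camera axes: x right, y down, z forward; pixel columns grow to the right and rows downward; lengths in m; the calibration is good to about 2 mm. A picture is of the moment at which its call begins. camera_params takes no time and is no camera call.
- manip.hand_in(): hands the job in, once; it reports no verdict.
The state is a dict: "clock": time; "joint_pos": joint angles; "joint_velocities": joint speeds; "tau": joint torques, N m; "position": TCP position; "ee_rot": TCP orientation; "ft_force": force on the tool from outside, world axes, zero at the start; "torque": the same for the moment, N m; "grip_width": opening from 0.0 (shut) to 1.0 (fully open).
Only numpy, scipy, OpenCV 4.12 (cv2) and the standard library are available. Lean on these libraries where they do the work, as an engineer would, in place of code of your own. Each camera call takes 0.05 s, during which the arm holds its last target. There are 200 camera calls.

## Working session

There is one attempt and no reset: what is moved stays moved. The work goes in short steps, Python scripts to look and compute and a tool call to move; the robot and the scene stay as the last step left them, time stands still between calls to the robot, and variables do not carry over. Pictures are saved under pics/ and viewed, on a budget of 10 in all, crops included, one or two more only if the job needs it, and the job is handed in when it is done.

Besides the shell and the picture viewer there is one more tool, called after "Call:" by a JSON object that holds its "method" and its "body". send_rows: Moves the arm, as the interface text tells. Its arguments: {"type":"object","properties":{"offset":{"type":"array"},"roll":{"type":"array"},"jaw":{"type":"number"},"newtons":{"type":"number"}},"required":["offset","roll"]}

```bash
mkdir -p pics; cat > h.py <<'E'
import numpy as np, cv2
from workcell import monitor, eyes, manip
def grab(n,f):
    p,d=eyes.camera(n); cv2.imwrite(f'pics/{f}.png',p); np.save(f'pics/{f}.npy',d); return p,d
def world(n,d,u,v,z=None):
    c=eyes.camera_params(n); f=240/np.tan(np.radians(c['fovy'])/2); R=np.array(c['R']);t=np.array(c['t'])
    r=np.array([(u-c['cx'])/f,(v-c['cy'])/f,1.])
    if z is None: return R.T@(r*np.median(d[v-1:v+2,u-1:u+2])-t)
    o=-R.T@t; w=R.T@r; return o+w*(z-o[2])/w[2]
E
python3 - <<'E'
from h import *
for n in('top','side'):
    grab(n,n+'0'); print(n,eyes.camera_params(n))
print(monitor.get_obs())
E
```

```text
top {'fovy': 54.18220377138928, 'cx': 323.43214248437056, 'cy': 235.99146516073685, 'R': array([[ 0.00967285, -0.99992815,  0.0070805 ],
       [-0.99004746, -0.01057099, -0.14033632],
       [ 0.14040108, -0.00565258, -0.99007857]]), 't': array([0.01080081, 0.56395314, 0.83009411])}
side {'fovy': 50.90303221620724, 'cx': 327.2292008555742, 'cy': 237.20003402508203, 'R': array([[-0.9843714 , -0.17559725, -0.01336256],
       [-0.08550223,  0.54288773, -0.83544137],
       [ 0.15395558, -0.82124206, -0.54941711]]), 't': array([0.56223555, 0.10273237, 0.81662187])}
{'clock': 0.1, 'joint_pos': array([ 1.10538602,  0.33283867, -0.06470984,  1.46084841,  0.02159621,
        1.34990247, -0.08843942]), 'joint_velocities': array([ 2.27607971e-03, -3.06570602e-03,  1.81834262e-05, -2.54157715e-03,
        1.65694389e-03,  1.05611249e-04, -1.31692986e-03]), 'tau': array([ 1.98843867e-03, -6.26746917e+01,  4.97006311e-02, -3.92428601e+01,
        1.63808337e-02,  7.00312550e-03,  7.89396086e-05]), 'position': array([ 0.26766075, -0.56441549,  0.23058105]), 'ee_rot': array([ 9.75579962e-01,  2.19643608e-01, -1.67712362e-04, -6.28812909e-04]), 'ft_force': array([-0.08320131, -0.24514153, -0.15842928]), 'torque': array([ 0.02668156,  0.00690992, -0.00951064]), 'grip_width': 1.001227923989751}
```

View pics/top0.png

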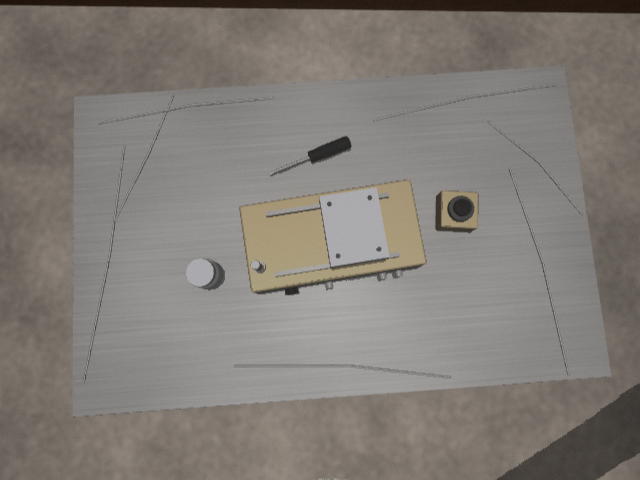

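View pics/side0.png

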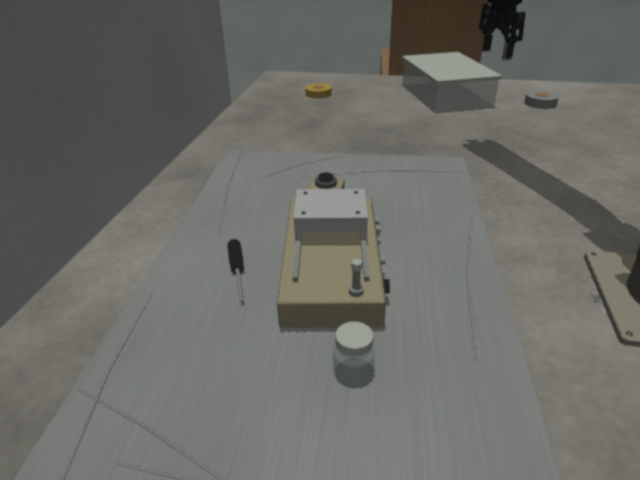

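Top view: console deck corners at about (240,206), (411,180), (426,263) and (252,290), with the hood over the right half, the screw at (257,266), the jar at (203,273), the stop box at (459,210) and the driver at (310,155). I'll enlarge the console for better corners.

```bash
python3 - <<'E'
import cv2
p=cv2.imread('pics/top0.png')[170:305,230:435]
p=cv2.convertScaleAbs(p,alpha=1.2)
cv2.imwrite('pics/crop0.png',cv2.resize(p,None,fx=3.9,fy=3.9,interpolation=cv2.INTER_CUBIC))
E
```

```text
(no output)
```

View pics/crop0.png

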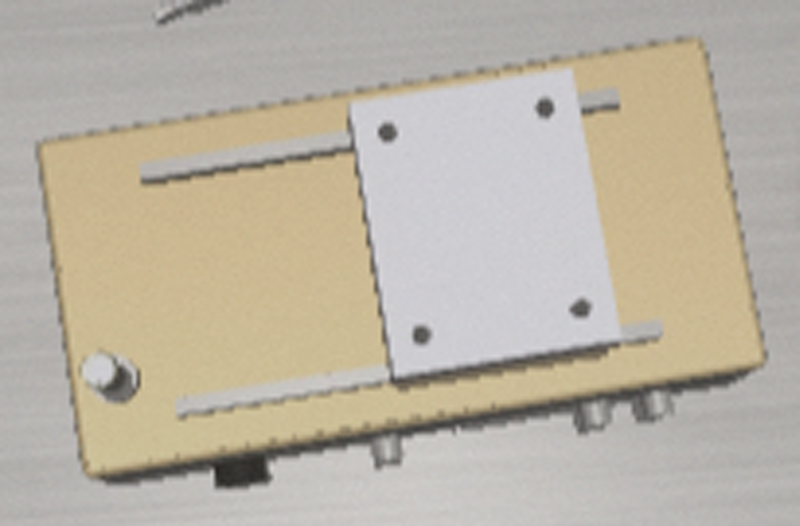

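The enlarged crop shows deck corners at (38,145), (704,38), (766,362) and (86,474). The hood's top corners are at (349,102), (572,69), (622,343) and (396,380). The rails end at (142,170)/(619,97) and (178,405)/(661,330).

```bash
cat > fit.py <<'E'
from h import *
def T(p,z): return world('top',None,230+(p[0]+.5)/3.9-.5,170+(p[1]+.5)/3.9-.5,z)
def rig(L,W):
    L=np.array(L)[:,:2];W=np.array(W)[:,:2];l=L-L.mean(0);w=W-W.mean(0)
    a=np.arctan2((l[:,0]*w[:,1]-l[:,1]*w[:,0]).sum(),(l*w).sum()); R=np.array([[np.cos(a),-np.sin(a)],[np.sin(a),np.cos(a)]])
    t=W.mean(0)-R@L.mean(0); return a,t,R,(W-t)@R-L
E
python3 - <<'E'
from fit import *
d=np.load('pics/top0.npy')
L=[(.08,.16),(.08,-.16),(-.08,-.16),(-.08,.16),(.055,.112),(.055,-.112),(-.055,.112),(-.055,-.112)]
P=[(38,145),(704,38),(766,362),(86,474),(142,170),(619,97),(178,405),(661,330)]
W=[T(p,.06 if i<4 else .07) for i,p in enumerate(P)]
a,t,R,res=rig(L,W); print('all',a,t,'\n',(res*1e3).round(1))
print(rig(L[:4],W[:4])[:2],rig(L[4:],W[4:])[:2])
H=np.array([T(p,.116) for p in [(349,102),(572,69),(622,343),(396,380)]])
print('hood in console',((H[:,:2]-t)@R*1e3).round(1))
for u,v in [(355,225),(280,240),(415,230)]: print('depth pt',world('top',d,u,v))
d2=np.load('pics/side0.npy')
for u,v in [(330,212),(332,270)]: 
  X=world('side',d2,u,v); print('side',X,(X[:2]-t)@R)
for n,l in dict(mid=(0,-.05),near=(-.028,-.05),far=(.028,-.05),push0=(0,-.1)).items(): print(n,t+R@l)
o=monitor.get_obs(); 
from scipy.spatial.transform import Rotation as Ro
print(Ro.from_quat(o['ee_rot']).as_matrix().round(4))
E
```

```text
all 0.17097398161532126 [0.56411093 0.00076641] 
 [[-2.9 -1.1]
 [-1.9  1.4]
 [ 2.7  1.7]
 [ 2.1 -1.9]
 [ 0.5 -0.2]
 [-0.6  0.1]
 [ 0.7 -0.7]
 [-0.7  0.7]]
(np.float64(0.17330771929149763), array([0.56412019, 0.00080226])) (np.float64(0.1662274310131383), array([0.56410168, 0.00073055]))
hood in console [[ 61.5  14. ]
 [ 60.6 -85.3]
 [-62.  -85.2]
 [-62.1  13.5]]
depth pt [ 0.57234577 -0.03636496  0.11632048]
depth pt [0.55277604 0.09505007 0.06008074]
depth pt [ 0.57386466 -0.1497402   0.0589807 ]
side [ 0.56513195 -0.00125853  0.11465801] [ 0.0006616  -0.00216913]
side [0.54780582 0.083345   0.0587594 ] [-0.00201728  0.08414875]
mid [ 0.57261804 -0.04850457]
near [ 0.5450263  -0.05326855]
far [ 0.60020979 -0.04374059]
push0 [ 0.58112515 -0.09777554]
[[ 9.035e-01  4.286e-01 -6.000e-04]
 [ 4.286e-01 -9.035e-01  1.200e-03]
 [-1.000e-04 -1.300e-03 -1.000e+00]]
```

Console fit: centre (0.564, 0.001), yaw 0.171 rad, residuals under 3 mm, and rail and deck heights agree with depth. The hood is about 14.5 mm open, with its rear face at console y = -85 mm. I'll first turn the tool so its x runs along console +y and its y along console x, with the jaw half open so the fingertips sit 56 mm apart.

Call:
{"method": "send_rows", "body": {"offset": [[0,0,0],[0,0,0],[0,0,0],[0,0,0],[0,0,0]], "roll": [-0.12,-0.24,-0.36,-0.48,-0.6], "jaw": 0.49}}

```text
clock: 0.52
position: [0.2677, -0.5645, 0.2309]
ee_rot: [0.866, 0.501, 0.0, -0.0]
ft_force: [0.7, -0.3, 0.3]
grip_width: 0.489
```

Call:
{"method": "send_rows", "body": {"offset": [[0,0,0],[0,0,0],[0,0,0],[0,0,0],[0,0,0]], "roll": [-0.12,-0.24,-0.36,-0.48,-0.6]}}

```text
clock: 0.93
position: [0.2677, -0.5645, 0.2308]
ee_rot: [0.679, 0.734, 0.0, -0.0]
ft_force: [-0.1, 0.5, -0.0]
grip_width: 0.491
```

Call:
{"method": "send_rows", "body": {"offset": [[0,0,0],[0,0,0],[0,0,0],[0,0,0],[0,0,0]], "roll": [-0.09,-0.09,-0.09,-0.09,-0.09]}}

```text
clock: 1.35
position: [0.2678, -0.5647, 0.2312]
ee_rot: [0.648, 0.761, 0.0, -0.0]
ft_force: [0.1, -0.4, 0.1]
grip_width: 0.491
```

```bash
cat > go.py <<'E'
import sys
from h import *
from scipy.spatial.transform import Rotation as Ro
A=.171; C=np.array([.5641,.0008])
def delta(lx,ly,z):
    o=monitor.get_obs(); M=Ro.from_quat(o['ee_rot']).as_matrix(); p=np.array(o['position'])
    R=np.array([[np.cos(A),-np.sin(A)],[np.sin(A),np.cos(A)]])
    g=np.r_[C+R@[lx,ly],z]; yaw=np.arctan2(M[1,1],M[0,1])
    print('t',o['clock'],'console pos mm',((p[:2]-C)@R*1e3).round(1),'z',p[2].round(4),'move mm',(M.T@(g-p)*1e3).round(1),'roll',round(yaw-A,4),'F',(R.T@o['ft_force'][:2]).round(1),np.round(o['ft_force'][2],1),'jaw',o['grip_width'], 'q',np.round(o['joint_pos'],2))
if __name__=='__main__': delta(*map(float,sys.argv[1:4]))
E
python3 go.py 0 -0.125 0.231
```

```text
t 1.35 console pos mm [-388.2 -506.8] z 0.2312 move mm [3.862e+02 3.839e+02 2.000e-01] roll -0.0113 F [ 0.  -0.4] 0.1 jaw 0.49136423943847646 q [ 1.24  0.34 -0.24  1.45  0.08  1.36  1.16]
```

Call:
{"method": "send_rows", "body": {"offset": [[24,24,0],[48,48,0],[72,72,0],[96,96,0],[120,120,0]], "roll": [-0.011,-0.011,-0.011,-0.011,-0.011]}}

```text
clock: 1.77
position: [0.3676, -0.4255, 0.2314]
ee_rot: [0.644, 0.765, -0.0, 0.0]
ft_force: [1.0, 0.0, 0.1]
grip_width: 0.49
```

Call:
{"method": "send_rows", "body": {"offset": [[24,24,0],[48,48,0],[72,72,0],[96,96,0],[120,120,0]], "roll": [0,0,0,0,0]}}

```text
clock: 2.18
position: [0.4652, -0.2866, 0.2315]
ee_rot: [0.644, 0.765, -0.0, 0.0]
ft_force: [0.7, 0.9, -0.5]
grip_width: 0.491
```

Call:
{"method": "send_rows", "body": {"offset": [[24,24,0],[48,48,0],[72,72,0],[96,96,0],[120,120,0]], "roll": [0,0,0,0,0]}}

```text
clock: 2.6
position: [0.5627, -0.1478, 0.2315]
ee_rot: [0.644, 0.765, -0.0, 0.0]
ft_force: [0.4, 0.7, -0.2]
grip_width: 0.489
```

```bash
python3 go.py 0 -0.125 0.097
```

```text
t 2.6 console pos mm [ -26.6 -146.2] z 0.2315 move mm [ 21.2  26.6 134.5] roll 0.0001 F [0.5 0.6] -0.2 jaw 0.48895070928903234 q [ 0.64  0.29 -0.56  1.56  0.15  1.34  0.24]
```

Call:
{"method": "send_rows", "body": {"offset": [[10,13,0],[21,26,15],[21,26,45],[21,26,75],[21,26,100]], "roll": [0,0,0,0,0]}}

```text
clock: 3.02
position: [0.5837, -0.1236, 0.1295]
ee_rot: [0.644, 0.765, -0.0, -0.0]
ft_force: [-0.3, -0.1, 0.2]
grip_width: 0.488
```

Call:
{"method": "send_rows", "body": {"offset": [[0,0,10],[0,0,20],[0,0,30],[0,0,34],[0,0,34]], "roll": [0,0,0,0,0]}}

```text
clock: 3.43
position: [0.584, -0.1242, 0.0972]
ee_rot: [0.644, 0.765, -0.0, -0.0]
ft_force: [1.0, 0.6, 1.1]
grip_width: 0.492
```

```bash
python3 go.py 0 -0.096 0.097; python3 - <<'E'
from h import *
p,_=grab('top','top1'); a=cv2.resize(p[150:310,300:480],None,fx=2.2,fy=2.2,interpolation=cv2.INTER_CUBIC)
q,_=grab('side','side1'); b=cv2.resize(q[150:310,250:430],None,fx=2.2,fy=2.2,interpolation=cv2.INTER_CUBIC)
cv2.imwrite('pics/pre.png',np.hstack([a,b]))
E
```

```text
t 3.4333 console pos mm [  -1.6 -126.5] z 0.0972 move mm [30.5  1.7  0.2] roll 0.0016 F [1.  0.4] 1.1 jaw 0.4920483559570203 q [ 0.57  0.44 -0.54  1.67  0.25  1.11  0.13]
```

View pics/pre.png

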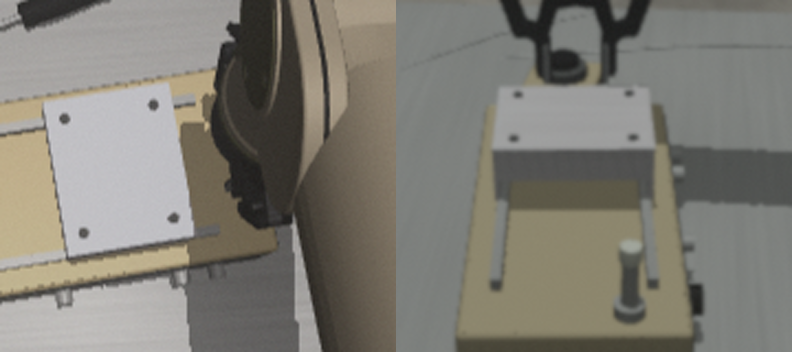

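The fingers straddle the hood's centre line (fingers at x = 545 and 607 in the side crop, hood 497–653), about 54 mm apart and behind the rear face. Pushing.

Call:
{"method": "send_rows", "body": {"offset": [[8,1,0],[16,1.5,0],[24,1.5,0],[29,1.5,0],[34,1.5,0]], "roll": [0,0,0,0,0]}}

```text
clock: 3.95
position: [0.5799, -0.0896, 0.0978]
ee_rot: [0.643, 0.766, 0.0, 0.001]
ft_force: [0.9, -2.4, 0.2]
grip_width: 0.49
```

Call:
{"method": "send_rows", "body": {"offset": [[7,0,0],[14,0,0],[21,0,0],[28,0,0],[35,0,0]], "roll": [0,0,0,0,0]}}

```text
clock: 4.37
position: [0.5735, -0.0552, 0.0974]
ee_rot: [0.643, 0.766, 0.0, 0.0]
ft_force: [1.2, -2.3, 0.9]
grip_width: 0.49
```

Call:
{"method": "send_rows", "body": {"offset": [[7,0,0],[14,0,0],[21,0,0],[28,0,0],[35,0,0]], "roll": [0,0,0,0,0]}}

```text
clock: 4.78
position: [0.5674, -0.0207, 0.0973]
ee_rot: [0.643, 0.766, -0.0, 0.0]
ft_force: [1.7, -2.2, 1.2]
grip_width: 0.488
```

```bash
python3 go.py 0 -0.006 0.097
```

```text
t 4.7833 console pos mm [ -0.4 -21.7] z 0.0973 move mm [15.7  0.4  0.3] roll 0.002 F [ 1.3 -2.4] 1.2 jaw 0.48807658707805673 q [ 0.45  0.38 -0.59  1.74  0.24  1.09 -0.05]
```

Pushing force is about 2.4 N, as expected from friction. Now to the stop in small steps.

Call:
{"method": "send_rows", "body": {"offset": [[3,0,0],[6,0,0],[9,0,0],[12,0,0],[14,0,0]], "roll": [0,0,0,0,0]}}

```text
clock: 5.2
position: [0.5651, -0.0074, 0.0973]
ee_rot: [0.643, 0.766, -0.0, -0.0]
ft_force: [2.1, -2.0, 0.8]
grip_width: 0.49
```

Call:
{"method": "send_rows", "body": {"offset": [[1,0,0],[2,0,0],[3,0,0],[4,0,0],[4,0,0]], "roll": [0,0,0,0,0]}}

```text
clock: 5.62
position: [0.5646, -0.0045, 0.0973]
ee_rot: [0.644, 0.765, -0.0, 0.0]
ft_force: [2.0, -4.8, 1.1]
grip_width: 0.492
```

```bash
python3 go.py 0 -0.006 0.097
```

```text
t 5.6167 console pos mm [-0.4 -5.3] z 0.0973 move mm [-0.7  0.4  0.3] roll 0.0013 F [ 1.1 -5.1] 1.1 jaw 0.49177543827037135 q [ 0.43  0.38 -0.6   1.75  0.24  1.08 -0.08]
```

Call:
{"method": "send_rows", "body": {"offset": [[1,0,0],[2,0,0],[3,0,0],[3,0,0],[3,0,0]], "roll": [0,0,0,0,0]}}

```text
clock: 6.03
position: [0.5646, -0.0045, 0.0974]
ee_rot: [0.644, 0.765, -0.001, 0.002]
ft_force: [3.2, -11.6, 0.9]
grip_width: 0.487
```

Call:
{"method": "send_rows", "body": {"offset": [[-8,0,0],[-18,0,0],[-28,0,0],[-36,0,-15],[-42,0,-30]], "roll": [0,0,0,0,0]}}

```text
clock: 6.45
position: [0.5705, -0.0433, 0.1267]
ee_rot: [0.644, 0.765, -0.001, -0.001]
ft_force: [-0.1, -0.4, 1.1]
grip_width: 0.492
```

```bash
python3 go.py 0 -0.14 0.16; python3 - <<'E'
from h import *
q,_=grab('side','side2'); cv2.imwrite('pics/s2c.png',cv2.resize(q[120:330,250:430],None,fx=2.8,fy=2.8,interpolation=cv2.INTER_CUBIC))
E
```

```text
t 6.45 console pos mm [ -1.2 -44.6] z 0.1267 move mm [-95.4   1.  -33.4] roll 0.0013 F [-0.2 -0.4] 1.1 jaw 0.4922787546961941 q [ 0.49  0.36 -0.59  1.7   0.22  1.14  0.01]
```

View pics/s2c.png

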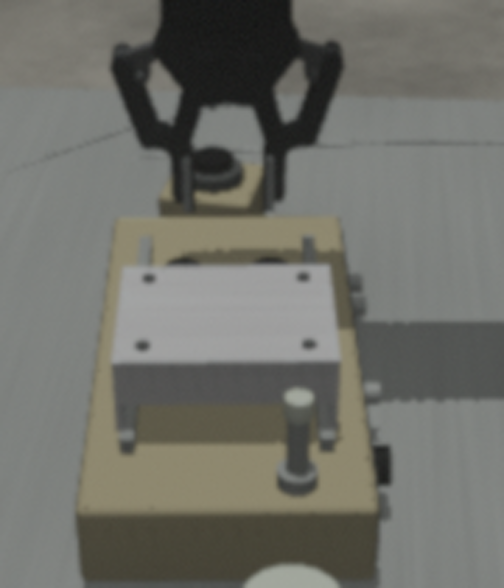

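The hood is at its stop: 11.6 N with no further motion, and the face position matches within 1 mm. In the crop both keys just show behind the hood at (185,262) and (270,262). The finger tips end at about (184,205) and (275,198), so I'll check the finger spacing and tip height against TCP from this picture.

```bash
python3 - <<'E'
from h import *
from go import A,C
d=np.load('pics/side2.npy'); c=eyes.camera_params('side'); f=240/np.tan(np.radians(c['fovy'])/2);Rc=np.array(c['R']);tc=np.array(c['t'])
R=np.array([[np.cos(A),-np.sin(A)],[np.sin(A),np.cos(A)]])
U,V=np.meshgrid(np.arange(640),np.arange(480))
P=np.stack([(U-c['cx'])/f*d,(V-c['cy'])/f*d,d],-1); X=(P-tc)@Rc   # world
L=np.concatenate([(X[...,:2]-C)@R,X[...,2:]],-1)*1e3
m=(d>0)&(abs(L[...,1]+45)<16)&(abs(L[...,0])<60)&(L[...,2]>105)&(L[...,2]<150)
for s in(-1,1):
    k=m&(L[...,0]*s>0); q=L[k]; print(s,len(q),'x',np.percentile(q[:,0],[2,50,98]).round(1),'y',np.percentile(q[:,1],[2,50,98]).round(1),'z',np.percentile(q[:,2],[1,5,50]).round(1))
k=(d>0)&(abs(L[...,2]-82)<5)&(abs(L[...,1]+50)<20)&(abs(L[...,0])<50)
for s in(-1,1): q=L[k&(L[...,0]*s>0)]; print('key',len(q), q.min(0).round(1) if len(q) else '',q.max(0).round(1) if len(q) else '')
E
```

```text
-1 77 x [-35.2 -28.3 -23.2] y [-38.7 -34.2 -30.4] z [129.2 131.1 140.5]
1 78 x [18.9 24.2 31.7] y [-38.3 -34.  -30.5] z [130.2 132.5 141.2]
key 30 [-38.1 -57.8  81.6] [-18.6 -46.9  84. ]
key 26 [ 18.9 -60.4  80.7] [ 36.8 -48.8  84.2]
```

Fingers are 54.5 mm apart, tips about 2.5 mm above TCP height, and the keys measure at ±28 mm. That agrees. I'll centre over the pair, open the jaw a touch and descend.

Call:
{"method": "send_rows", "body": {"offset": [[-5,1.5,0],[-5,1.5,0],[-5,1.5,10],[-5,1.5,20],[-5,1.5,30]], "roll": [0,0,0,0,0], "jaw": 0.505}}

```text
clock: 6.92
position: [0.5728, -0.0463, 0.0953]
ee_rot: [0.643, 0.766, -0.0, -0.001]
ft_force: [-0.3, -1.0, -0.3]
grip_width: 0.503
```

Call:
{"method": "send_rows", "body": {"offset": [[0,0,3],[0,0,5],[0,0,5],[0,0,5],[0,0,5]], "roll": [0,0,0,0,0]}}

```text
clock: 7.33
position: [0.5738, -0.0466, 0.0927]
ee_rot: [0.643, 0.766, 0.0, 0.0]
ft_force: [-0.4, -0.2, -0.5]
grip_width: 0.505
```

```bash
python3 go.py 0 -0.05 0.0815
```

```text
t 7.3333 console pos mm [  1.5 -48.4] z 0.0927 move mm [-1.6 -1.5 11.2] roll 0.0021 F [-0.4 -0.1] -0.5 jaw 0.5051043113327612 q [ 0.48  0.4  -0.58  1.73  0.25  1.08 -0.01]
```

Call:
{"method": "send_rows", "body": {"offset": [[-1.5,-1,2],[-1.5,-1,4],[-1.5,-1,6],[-1.5,-1,8],[-1.5,-1,9]], "roll": [0,0,0,0,0]}}

```text
clock: 7.75
position: [0.5726, -0.0484, 0.0829]
ee_rot: [0.643, 0.766, -0.0, -0.0]
ft_force: [-0.3, 0.7, 0.7]
grip_width: 0.508
```

Call:
{"method": "send_rows", "body": {"offset": [[0,0,1],[0,0,2],[0,0,3],[0,0,4],[0,0,4]], "roll": [0,0,0,0,0]}}

```text
clock: 8.17
position: [0.5728, -0.0483, 0.0793]
ee_rot: [0.643, 0.766, -0.0, 0.0]
ft_force: [-2.2, -0.5, 4.9]
grip_width: 0.506
```

```bash
python3 go.py 0 -0.05 0.073
```

```text
t 8.1667 console pos mm [  0.2 -49.9] z 0.0793 move mm [-0.1 -0.2  6.3] roll 0.0021 F [-2.2 -0.1] 4.9 jaw 0.5055582049806383 q [ 0.48  0.42 -0.57  1.74  0.26  1.06 -0.01]
```

4.9 N means both keys are about 3.5 mm down (0.7 N/mm together), so full travel is near TCP z = 0.075. Continuing.

Call:
{"method": "send_rows", "body": {"offset": [[0,0,1.5],[0,0,3],[0,0,4.5],[0,0,6],[0,0,6]], "roll": [0,0,0,0,0]}}

```text
clock: 8.58
position: [0.573, -0.0483, 0.0742]
ee_rot: [0.643, 0.766, -0.0, 0.0]
ft_force: [-5.5, 0.1, 11.7]
grip_width: 0.505
```

```bash
python3 go.py 0 -0.05 0.073
```

```text
t 8.5833 console pos mm [  0.4 -49.9] z 0.0742 move mm [-0.1 -0.4  1.2] roll 0.002 F [-5.4  1.1] 11.7 jaw 0.5051062561728719 q [ 0.48  0.42 -0.57  1.74  0.26  1.05 -0.01]
```

Call:
{"method": "send_rows", "body": {"offset": [[0,0,1],[0,0,2],[0,0,3],[0,0,3],[0,0,3]], "roll": [0,0,0,0,0]}}

```text
clock: 9.0
position: [0.5732, -0.0484, 0.0738]
ee_rot: [0.643, 0.766, -0.0, 0.001]
ft_force: [-18.6, 1.1, 40.1]
grip_width: 0.508
```

```bash
python3 - <<'E'
from h import *
from go import A,C,delta
delta(0,-.05,.073); print(monitor.get_obs()['torque'])
q,_=grab('side','side3'); p,_=grab('top','top3')
a=cv2.resize(q[130:260,270:400],None,fx=3,fy=3,interpolation=cv2.INTER_CUBIC); b=cv2.resize(p[170:300,290:420],None,fx=3,fy=3,interpolation=cv2.INTER_CUBIC)
cv2.imwrite('pics/press.png',np.hstack([a,b]))
E
```

```text
t 9.0 console pos mm [  0.6 -50. ] z 0.0738 move mm [-0.  -0.6  0.8] roll 0.0019 F [-18.2   4.2] 40.1 jaw 0.508154562586914 q [ 0.47  0.42 -0.57  1.75  0.26  1.05 -0.02]
[-3.95617072e-03  4.11895511e+00 -6.44151005e-03]
```

View pics/press.png

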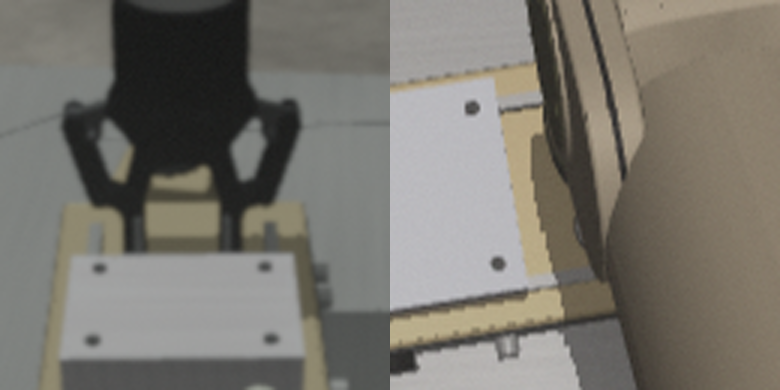

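40 N with only 0.4 mm of give means a hard bottom. The hood stays open in both views, with the fingers just behind it at (135,235) and (230,230). I'll ease off 1 mm and hold, checking the tool tilt between calls.

Call:
{"method": "send_rows", "body": {"offset": [[0,0,-1],[0,0,-1],[0,0,-1],[0,0,-1],[0,0,-1]], "roll": [0,0,0,0,0]}}

```text
clock: 9.52
position: [0.5731, -0.0483, 0.0739]
ee_rot: [0.643, 0.766, -0.0, 0.001]
ft_force: [-14.5, 0.1, 30.8]
grip_width: 0.505
```

```bash
python3 - <<'E'
from go import *
delta(0,-.05,.073); o=monitor.get_obs(); M=Ro.from_quat(o['ee_rot']).as_matrix(); print('far-near tip dz mm',M[2,1]*56,o['torque'])
E
```

```text
t 9.5167 console pos mm [  0.5 -50. ] z 0.0739 move mm [-0.  -0.5  0.9] roll 0.002 F [-14.3   2.5] 30.8 jaw 0.5054145334199928 q [ 0.47  0.42 -0.57  1.75  0.26  1.05 -0.02]
far-near tip dz mm 0.029483968292962875 [-0.04216863  3.1914176  -0.0573473 ]
```

Tool level within 0.03 mm across the keys, 31 N on both. Holding.

Call:
{"method": "send_rows", "body": {"offset": [[0,0,0],[0,0,0],[0,0,0],[0,0,0],[0,0,0]], "roll": [0,0,0,0,0]}}

```text
clock: 9.93
position: [0.5731, -0.0483, 0.0739]
ee_rot: [0.643, 0.766, -0.0, 0.001]
ft_force: [-13.5, -0.3, 30.7]
grip_width: 0.503
```

Call:
{"method": "send_rows", "body": {"offset": [[0,0,0],[0,0,0],[0,0,0],[0,0,0],[0,0,0]], "roll": [0,0,0,0,0]}}

```text
clock: 10.35
position: [0.5731, -0.0483, 0.0739]
ee_rot: [0.643, 0.766, -0.0, 0.001]
ft_force: [-14.3, 0.1, 30.2]
grip_width: 0.505
```

Call:
{"method": "send_rows", "body": {"offset": [[0,0,0],[0,0,0],[0,0,0],[0,0,0],[0,0,0]], "roll": [0,0,0,0,0]}}

```text
clock: 10.77
position: [0.5731, -0.0483, 0.0739]
ee_rot: [0.643, 0.766, -0.0, 0.001]
ft_force: [-14.5, 0.1, 30.0]
grip_width: 0.503
```

Call:
{"method": "send_rows", "body": {"offset": [[0,0,0],[0,0,0],[0,0,0],[0,0,0],[0,0,0]], "roll": [0,0,0,0,0]}}

```text
clock: 11.18
position: [0.5731, -0.0483, 0.0739]
ee_rot: [0.643, 0.766, -0.0, 0.001]
ft_force: [-14.0, -0.7, 30.2]
grip_width: 0.506
```

Call:
{"method": "send_rows", "body": {"offset": [[0,0,0],[0,0,0],[0,0,0],[0,0,0],[0,0,0]], "roll": [0,0,0,0,0]}}

```text
clock: 11.6
position: [0.5731, -0.0483, 0.0739]
ee_rot: [0.643, 0.766, -0.0, 0.001]
ft_force: [-14.8, -0.2, 31.2]
grip_width: 0.504
```

Call:
{"method": "send_rows", "body": {"offset": [[0,0,0],[0,0,0],[0,0,0],[0,0,0],[0,0,0]], "roll": [0,0,0,0,0]}}

```text
clock: 12.02
position: [0.5731, -0.0483, 0.0739]
ee_rot: [0.643, 0.766, -0.0, 0.001]
ft_force: [-13.6, -0.2, 30.3]
grip_width: 0.504
```

Call:
{"method": "send_rows", "body": {"offset": [[0,0,0],[0,0,0],[0,0,0],[0,0,0],[0,0,0]], "roll": [0,0,0,0,0]}}

```text
clock: 12.43
position: [0.5731, -0.0483, 0.0739]
ee_rot: [0.643, 0.766, -0.0, 0.001]
ft_force: [-13.7, -0.6, 30.9]
grip_width: 0.5
```

Call:
{"method": "send_rows", "body": {"offset": [[0,0,0],[0,0,0],[0,0,0],[0,0,0],[0,0,0]], "roll": [0,0,0,0,0]}}

```text
clock: 12.85
position: [0.5731, -0.0483, 0.0739]
ee_rot: [0.643, 0.766, -0.0, 0.001]
ft_force: [-14.1, -0.2, 31.3]
grip_width: 0.5
```

Held for more than 3.8 s. Now lifting straight up and moving clear.

Call:
{"method": "send_rows", "body": {"offset": [[0,0,-6],[0,0,-16],[0,0,-36],[0,0,-66],[0,0,-96]], "roll": [0,0,0,0,0]}}

```text
clock: 13.27
position: [0.5723, -0.0483, 0.1678]
ee_rot: [0.643, 0.766, -0.0, -0.001]
ft_force: [0.9, -0.4, 0.0]
grip_width: 0.501
```

Call:
{"method": "send_rows", "body": {"offset": [[0,0,-25],[0,0,-50],[-30,-15,-50],[-60,-30,-50],[-90,-45,-50]], "roll": [0,0,0,0,0]}}

```text
clock: 13.68
position: [0.5439, -0.1455, 0.2179]
ee_rot: [0.643, 0.766, 0.0, 0.001]
ft_force: [0.4, -0.3, -1.1]
grip_width: 0.506
```

Call:
{"method": "send_rows", "body": {"offset": [[-30,-15,0],[-60,-30,0],[-90,-45,0],[-120,-60,0],[-150,-75,0]], "roll": [0,0,0,0,0]}}

```text
clock: 14.1
position: [0.4953, -0.3071, 0.2174]
ee_rot: [0.643, 0.766, -0.0, 0.0]
ft_force: [0.9, 0.3, -0.3]
grip_width: 0.504
```

Call:
{"method": "send_rows", "body": {"offset": [[-30,-15,0],[-60,-30,0],[-90,-45,0],[-90,-45,0],[-90,-45,0]], "roll": [0,0,0,0,0]}}

```text
clock: 14.52
position: [0.4658, -0.404, 0.2168]
ee_rot: [0.645, 0.764, -0.0, -0.0]
ft_force: [0.5, 0.8, 0.3]
grip_width: 0.503
```

```bash
python3 - <<'E'
from go import *
delta(0,-.05,.2)
p,d=grab('top','top4'); R=np.array([[np.cos(A),-np.sin(A)],[np.sin(A),np.cos(A)]])
c=eyes.camera_params('top'); f=240/np.tan(np.radians(c['fovy'])/2)
U,V=np.meshgrid(np.arange(640),np.arange(480)); P=np.stack([(U-c['cx'])/f*d,(V-c['cy'])/f*d,d],-1)
X=(P-np.array(c['t']))@np.array(c['R']); L=np.concatenate([(X[...,:2]-C)@R,X[...,2:]],-1)*1e3
for s in(-28,28):
    k=np.hypot(L[...,0]-s,L[...,1]+50)<8; print('key',s,k.sum(),'z',np.median(L[k][:,2]))
k=(abs(L[...,2]-116)<4)&(abs(L[...,0])<50)&(abs(L[...,1])<150); print('hood y',np.percentile(L[k][:,1],[1,99]))
cv2.imwrite('pics/end.png',cv2.resize(p[120:320,170:490],None,fx=2.4,fy=2.4,interpolation=cv2.INTER_CUBIC))
E
```

```text
t 14.5167 console pos mm [-165.8 -382.2] z 0.2168 move mm [332.5 165.1  16.7] roll -0.0021 F [0.6 0.7] 0.3 jaw 0.5032360903171461 q [ 0.95  0.35 -0.39  1.49  0.14  1.33  0.71]
key -28 64 z 83.75237853178851
key 28 61 z 83.76401609034347
hood y [  6.27542274 137.8207324 ]
```

View pics/end.png

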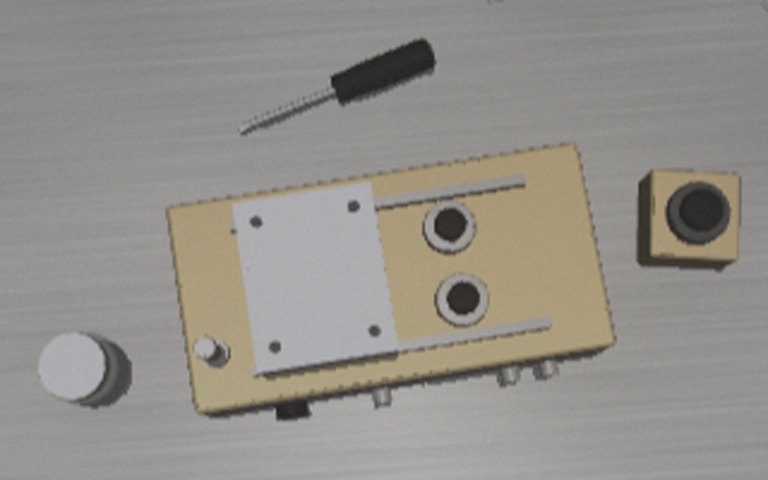

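The last picture shows both keys uncovered at (450,224) and (463,299) and back up at 83.8 mm. The hood's rear face is at console y ≈ +6 mm, and the screw (211,350), jar, driver and stop box are where they were. Handing in.

```bash
python3 -c "
from workcell import manip; print(manip.hand_in())"
```

```text
the job is handed in; nothing more can be done
None
```

The job is done and handed in, with the robot's clock at about 14.6 s of the 48 s allowed. No verdict was reported.

- **Hood:** I pushed it with both fingertips, held about 55 mm apart, against its end face. It reached the stop: the push force rose to 11.6 N with no further movement. Afterwards the camera put its rear face at console y ≈ +6 mm, where +5 mm is fully open.
- **Keys:** I pressed both together, one fingertip on each, and held them at their bottom stop for about 3.9 s at a steady 30–31 N. The force briefly reached 40 N before I eased off. I then let both up together and moved the arm clear.
- **Last checks:** Both key tops read 83.8 mm above the table, where 84 mm is fully up. The wrist force was near zero. By eye in the final picture, the stop box, screw, jar and screwdriver had not moved, and the screw and jar were upright.

- **Not confirmed directly:** The hood hid the keys from the side camera during the hold, and the arm hid them from above. That both were fully down is inferred from the hard bottom, the force while pressing, and the tool being level across the keys to 0.03 mm.
- **Unexplained:** There was also a sideways force of about 14 N during the hold, which I put down to friction and give in the arm. It went away when I let go.

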